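# Weigh out a charge of pewter ingots

## Task

Weigh out a charge of pewter for the melting pot: with the pan still empty, slide the black transport-lock grip of the scale to its end stop at the free end (the yellow mark), then lay ingots on the pan until the red needle comes to rest within the green sector of the dial. Lay every ingot that is left over in the wooden stock tray, and leave the green sector, goblets, mug and hammer where they are.

Things in the scene. Friction and masses are not known exactly. Their poses are not given: they have to be found in the camera images.
- bar0: full pewter ingot, a bright metal bar 80 mm long (its y), 22 mm wide (its x) and 16 mm high, about 200 g (each one differs by up to 10 %); origin at the centre of its underside. Some of the four full ingots may be absent. At the start the ingots lie singly on the brown mat (3 mm thick), which is on one side of the scale, the tray on the other
- bar1: full pewter ingot, a bright metal bar 80 mm long (its y), 22 mm wide (its x) and 16 mm high, about 200 g (each one differs by up to 10 %); origin at the centre of its underside. Some of the four full ingots may be absent. At the start the ingots lie singly on the brown mat (3 mm thick), which is on one side of the scale, the tray on the other
- bar2: full pewter ingot, a bright metal bar 80 mm long (its y), 22 mm wide (its x) and 16 mm high, about 200 g (each one differs by up to 10 %); origin at the centre of its underside. Some of the four full ingots may be absent. At the start the ingots lie singly on the brown mat (3 mm thick), which is on one side of the scale, the tray on the other
- bar3: full pewter ingot, a bright metal bar 80 mm long (its y), 22 mm wide (its x) and 16 mm high, about 200 g (each one differs by up to 10 %); origin at the centre of its underside. Some of the four full ingots may be absent. At the start the ingots lie singly on the brown mat (3 mm thick), which is on one side of the scale, the tray on the other
- half0: half pewter ingot, a bright metal bar 62 mm long (its y), 20 mm wide (its x) and 11 mm high, about 100 g (each one differs by up to 10 %); origin at the centre of its underside. Some of the four half ingots may be absent. At the start on the brown mat
- half1: half pewter ingot, a bright metal bar 62 mm long (its y), 20 mm wide (its x) and 11 mm high, about 100 g (each one differs by up to 10 %); origin at the centre of its underside. Some of the four half ingots may be absent. At the start on the brown mat
- half2: half pewter ingot, a bright metal bar 62 mm long (its y), 20 mm wide (its x) and 11 mm high, about 100 g (each one differs by up to 10 %); origin at the centre of its underside. Some of the four half ingots may be absent. At the start on the brown mat
- half3: half pewter ingot, a bright metal bar 62 mm long (its y), 20 mm wide (its x) and 11 mm high, about 100 g (each one differs by up to 10 %); origin at the centre of its underside. Some of the four half ingots may be absent. At the start on the brown mat
- pan_floor (a point): middle of the upper face of the scale's steel pan, about 100 mm above the bench when empty; it sinks as the pan is loaded. Axes are those of the scale. Pan 230 mm along x, 210 mm along y, with a rim 3 mm thick that stands 8 mm above the pan's floor
- scale: green sprung bench scale, fixed; origin on the bench under the pan's middle; x towards its dial (away from the robot), y to the left, z up. Housing under the pan 250 x 230 mm, 45 mm high; a deck 150 mm wide, 50 mm high runs out along x to 320 mm from the origin, carrying the lock grip and, beyond it, the round white dial (144 mm across, 92 mm high)
- pan (a joint): how far the pan has sunk on its spring, m: 0 empty, about 3.75 mm for every 100 g, 45 mm at its lower stop; props on the lock while the lock is on
- needle (a joint): angle of the red needle on the round white dial, rad, growing clockwise from above: 0 empty, about 0.3 rad for every 100 g on the pan (80 rad per metre of sinking); one black tick per 100 g
- target (a joint): angle of the middle of the green sector on the dial, on the same scale as the needle, rad; set anew at every start, at 1.35 to 2.25. The sector reaches 0.21 rad to either side of its middle. Look at it, do not move it
- needle_tip (a point): point on the needle 50 mm from the dial's centre
- target_tip (a point): point on the middle line of the green sector, 50 mm from the dial's centre
- lock (a joint): travel of the black transport-lock grip, m: near 0 = locked (a tongue props the pan), 0.05 = end stop at its free end, by the yellow mark; slides along the scale's +y (to the left) with about 1.5 N of friction
- lock_grip (a point): point to grip on the black upright lock grip, 12 mm below its top, about 104 mm above the bench; the grip is 16 mm wide along its sliding direction (the scale's y), 22 mm along the scale's x, and stands 65 mm above the deck; it stands 150 mm from the pan's middle towards the dial
- tray: pale wooden open stock tray, 230 mm (its x) by 205 mm (its y) by 30 mm high outside, walls 6 mm and floor 5 mm thick; origin at the centre of its underside, on the bench; fixed. Empty at the start
- goblet0: steel goblet, 125 mm high, 72 mm wide, a bystander to be left alone; origin at its underside
- goblet1: brass goblet, 125 mm high, 72 mm wide, a bystander to be left alone; origin at its underside
- goblet2: steel goblet, 125 mm high, 72 mm wide, a bystander to be left alone; origin at its underside
- mug: white mug, 90 mm high, a bystander to be left alone; origin at its underside
- mallet: hammer lying on the bench, a bystander to be left alone; origin at its underside

How it is judged:
By the outcome, as a careful person would: the job done as asked, in the order asked, and still so for the second after the job is handed in, with the robot touching nothing.
Of bar0, bar1, bar2, bar3 only 3 to 4 are there at a start; the rules pass over those that are not, and their reading is None.
Of half0, half1, half2, half3 only 3 to 4 are there at a start; the rules pass over those that are not, and their reading is None.
At some moment in a run one of bar0, bar1, bar2, bar3, half0, half1, half2, half3 may be knocked a few centimetres aside while the robot is not near it.
Once in a run the grip may slacken for a moment while it holds something.
It also fails if it takes over 208 s, if anything falls off the work surface, if the arm or the gripper's body presses on something with over 40 N, if the wrist force passes 120 N, or if a joint passes its speed limit or range.

## Robot

A 6-joint arm with a two-finger parallel gripper is mounted at the origin on the work surface. World frame = base frame: x ahead of the robot, y to its left, z up, the work surface at z = 0. Lengths are in mm, angles in degrees, forces in N, time in s.
With the tool pointing down it reaches from about 350 to 850 mm from the base axis. Payload 8.1 kg.
Tool frame: the origin (TCP) lies between the finger pads; the fingertips stand 22 mm ahead of it and the grasp point (between the pads) lies 3 mm ahead of it; z points along the fingers, y is the line along which they close (so a half turn about z gives the same grasp; the last joint's range is limited). The gripper opens to 85 mm and grips with 20 to 120 N. Pads are 22 mm wide; open, the fingers measure 114 mm over their backs; the gripper's body (76 mm by 85 mm) begins 54 mm behind the grasp point. The pads swing forward as they close: fully open they stand 13 mm farther back than shut.
Start: joints at [-70.038, 7.471, 85.268, -0, 87.261, -4.893], TCP at [252.213, -544.421, 253.292] pointing down, gripper open.
Joint ranges: [-169.43, 169.43], [-51.17, 129.36], [1.28, 143.12], [-76.62, 256.62], [0, 156.53], [-152.29, 152.29]. Speed limits (degrees/s): [136.94, 136.94, 159.86, 180, 180, 180].

## Interface

Orientations are given as [roll, pitch, yaw] about the fixed x, y, z axes, in that order (R = Rz(yaw) Ry(pitch) Rx(roll)).
In Python, from bench import r, vision gives the robot as it stands.
- The arm moves only by the tool step_arm, never from a script. Its argument "targets" is a list that holds one entry, the list of rows, each a list of 6 numbers: the shift along the world's x, y, z in mm, then the turn, a rotation vector about the world's x, y, z in rad. In form: [[[x, y, z, rx, ry, rz], ...]]. A call has 1 to 12 rows; each row is the pose to reach, as a shift and turn from the pose commanded when the call began; what a row does not reach only later rows make up. A row lasts 1/12 s, in which the tool goes at most 41.7 mm and 7.16 degrees, less where a joint would pass 70% of its speed; a pose out of reach is approached as far as the arm can. A call with a gripper value outside its range is refused whole. "fingers" is the gripper's target within -1 to 1 (shut at 1, half-way at 0, fully open at -1), set as the call begins (left out, the last holds). The fingers move at their own pace and stop on an object; "newtons" is the grip in N (left out, the last holds). Time passes only in rows, so rows that repeat a pose let the fingers close. It gives the time, the measured TCP pose, the force, the opening and the grip force at its end, in the units of the state.
- r.sense(): the state, without advancing time (a new reading comes with each control period).
- vision.snapshot(name): name is "side" or "top" or "wrist"; returns a dict with "img" (480x640x3 uint8, blue, green, red), "mtx" (3x3 intrinsics, pixels), "D" ([k1, k2, p1, p2, k3] as OpenCV has them; the pictures are not rectified), "eye" and "attitude" of the camera in the world. Camera axes: x right, y up, looking along -z (the intrinsics and any distortion apply to the point x, -y, -z); pixel columns grow to the right and rows downward; lengths in mm; the calibration is good to about 2 mm. A picture is of the moment at which its call begins. There is no depth.
- r.hand_in(): hands the job in; it is judged then, once.
The state is a dict: "time": time; "joint_pos": joint angles; "qd": joint speeds; "joint_efforts": joint torques, N m; "tool_pos": TCP position; "tcp_rot": TCP orientation; "ft_force": force on the tool from outside, world axes, zero at the start; "wrist_torque": the same for the moment, N m; "finger_gap": finger opening in mm; "grip_force": force on a finger pad.
Only numpy, scipy, OpenCV 4.12 (cv2) and the standard library are available. Lean on these libraries where they do the work, as an engineer would, in place of code of your own. Each camera call takes 0.05 s, during which the arm holds its last target. There are 200 camera calls.

## Working session

There is one attempt and no reset: what is moved stays moved. The work goes in short steps, Python scripts to look and compute and a tool call to move; the robot and the scene stay as the last step left them, time stands still between calls to the robot, and variables do not carry over. Pictures are saved under pics/ and viewed, at most 14 in all, crops included, and the job is handed in when it is done.

Besides the shell and the picture viewer there is one more tool, called after "Emit:" by a JSON object that holds its "api" and its "payload". step_arm: Moves the arm, as the interface text tells. Its arguments: {"type":"object","properties":{"targets":{"type":"array"},"fingers":{"type":"number"},"newtons":{"type":"number"}},"required":["targets"]}

```bash
ls; mkdir -p pics; cat > h.py <<'E'
import numpy as np, cv2
from bench import r, vision
def snap(n): return vision.snapshot(n)
def rot(s):
    a=np.array(s["attitude"],float)
    if a.shape==(3,3): return a
    from scipy.spatial.transform import Rotation as R
    return (R.from_euler('xyz',a,degrees=True) if a.size==3 else R.from_quat(a)).as_matrix()
def cast(s,px,z):
    p=cv2.undistortPoints(np.array(px,float).reshape(-1,1,2),np.array(s["mtx"]),np.array(s["D"])).reshape(-1,2)
    d=np.c_[p[:,0],-p[:,1],-np.ones(len(p))]@rot(s).T
    e=np.array(s["eye"]); return e+d*((z-e[2])/d[:,2])[:,None]
def proj(s,P):
    c=(np.atleast_2d(P)-np.array(s["eye"]))@rot(s); c=c*[1,-1,-1]
    return cv2.projectPoints(c,np.zeros(3),np.zeros(3),np.array(s["mtx"]),np.array(s["D"]))[0].reshape(-1,2)
E
python3 - <<'E'
from h import *
for n in("top","side"):
    s=snap(n); cv2.imwrite(f"pics/{n}0.png",s["img"]); print(n,s["eye"],s["attitude"],s["mtx"],s["D"])
print(r.sense())
E
```

```text
pics
top [ 445.50281335    4.84134069 1352.11157984] [  5.89765424   0.4061753  -89.9128291 ] [[512.18912804   0.         318.99477867]
 [  0.         512.18912804 253.04406516]
 [  0.           0.           1.        ]] [-0.03444283  0.          0.          0.          0.        ]
side [ -86.01088744 1046.13789276  975.82912665] [  54.38821855   -1.20379285 -146.31367975] [[588.24852236   0.         322.06764017]
 [  0.         588.24852236 242.87544229]
 [  0.           0.           1.        ]] [-0.14234252  0.          0.          0.          0.        ]
{'time': 0.1, 'joint_pos': array([-7.00391309e+01,  7.51128677e+00,  8.53234554e+01, -2.57849561e-03,
        8.72605653e+01, -4.89608993e+00]), 'qd': array([ 0.05143198, -0.15499353, -0.14052046, -0.00206885, -0.03581464,
       -0.02630717]), 'joint_efforts': array([ 9.91424713e-04, -5.70953786e+01, -5.01942122e+01, -1.15077364e-04,
        8.12718412e-03, -1.02054009e-04]), 'tool_pos': array([ 252.03390804, -543.99660443,  252.34003333]), 'tcp_rot': array([-1.79904820e+02, -5.56844736e-03,  2.48570798e+01]), 'ft_force': array([-0.86604352, -0.14108368,  0.66302823]), 'wrist_torque': array([-0.00512341,  0.00767062,  0.03322158]), 'grip_force': 0.0, 'finger_gap': 85.13129918445458}
```

View pics/top0.png

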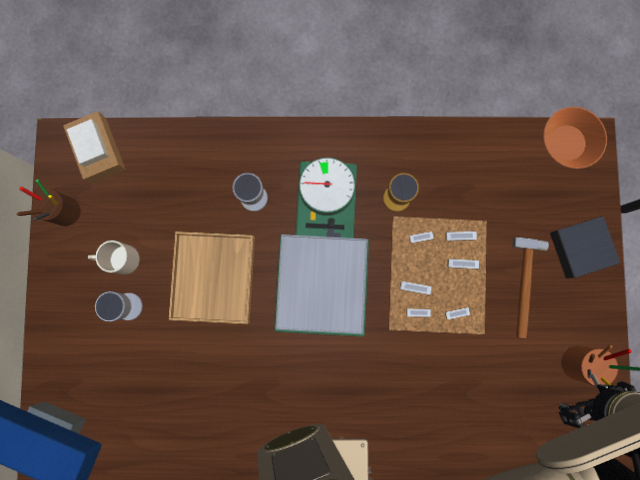

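View pics/side0.png

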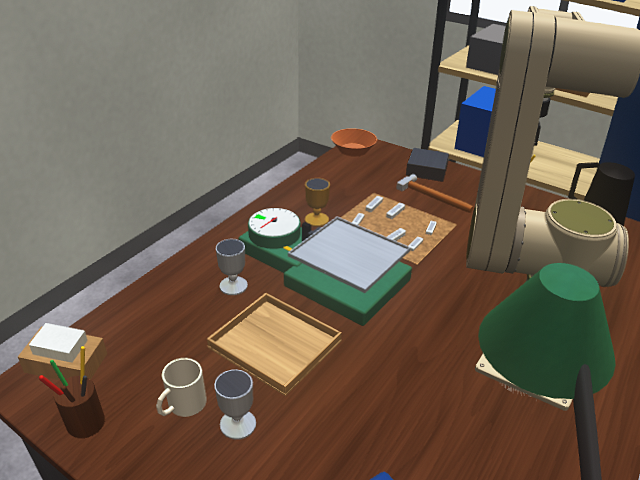

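The top view shows six ingots on the mat (pixels x 405–480, y 230–320), the lock grip near (331,227) with the yellow mark at (313,215), the dial centre near (327,184), the needle pointing left (zero) and the green sector at (324,167). The side view agrees, and the tray is empty.

```bash
cat >> h.py <<'E'
def ingots(s,x0=385,x1=492,y0=210,y1=340,z=15):
    im=s["img"]; hsv=cv2.cvtColor(im,cv2.COLOR_BGR2HSV)
    m=((hsv[...,1]<60)&(hsv[...,2]>120)).astype(np.uint8); k=np.zeros_like(m); k[y0:y1,x0:x1]=1; m*=k
    out=[]
    for c in cv2.findContours(m,cv2.RETR_EXTERNAL,cv2.CHAIN_APPROX_NONE)[0]:
        if cv2.contourArea(c)<60: continue
        W=cast(s,c.reshape(-1,2),z)[:,:2].astype(np.float32)
        (cx,cy),(w,h),a=cv2.minAreaRect(W)
        b=cv2.boxPoints(((cx,cy),(w,h),a)); e=[b[1]-b[0],b[2]-b[1]]; e=max(e,key=np.linalg.norm)
        out.append((round(float(cx)),round(float(cy)),round(max(w,h)),round(min(w,h)),round(np.degrees(np.arctan2(e[1],e[0]))%180,1)))
    return out
def cen(s,mask,z):
    n,l,st,ce=cv2.connectedComponentsWithStats(mask.astype(np.uint8))
    i=1+np.argmax(st[1:,4]); return ce[i],st[i],cast(s,[ce[i]],z)[0]
def dial(s):
    hsv=cv2.cvtColor(s["img"],cv2.COLOR_BGR2HSV).astype(int); k=np.zeros(hsv.shape[:2],bool); k[155:216,298:358]=1
    H,S,V=hsv[...,0],hsv[...,1],hsv[...,2]
    white=k&(S<60)&(V>150)
    g=k&(H>50)&(H<70)&(S>180)&(V>180); red=k&((H<8)|(H>172))&(S>120)&(V>100)
    pts=np.argwhere(white|g|red)[:,::-1].astype(np.float32)
    (c,_,_)=cv2.fitEllipse(cv2.convexHull(pts))
    C=cast(s,[c],92)[0]
    G=cast(s,np.argwhere(g)[:,::-1],92); R_=cast(s,np.argwhere(red)[:,::-1],92)
    ang=lambda P:np.arctan2(P[:,1]-C[1],P[:,0]-C[0])
    return C,G,R_,ang
E
python3 - <<'E'
from h import *
s=snap("top")
for i in ingots(s): print(i)
C,G,R,ang=dial(s); print("dial",C)
g=G.mean(0); print("green",len(G),np.degrees(np.arctan2(g[1]-C[1],g[0]-C[0])),np.linalg.norm(g-C))
d=np.linalg.norm(R-C,axis=1); far=R[d>25]; f=far.mean(0); print("red",len(R),len(far),np.degrees(np.arctan2(f[1]-C[1],f[0]-C[0])), d.max())
hsv=cv2.cvtColor(s["img"],cv2.COLOR_BGR2HSV).astype(int);H,S,V=hsv[...,0],hsv[...,1],hsv[...,2]
k=np.zeros(H.shape,bool);k[225:345,265:380]=1
m=(k&(V>110)&(S<70)).astype(np.uint8)
c=max(cv2.findContours(m,0,2)[0],key=cv2.contourArea); rr=cv2.minAreaRect(cast(s,c.reshape(-1,2),104)[:,:2].astype(np.float32)); print("pan",rr)
k[:]=0;k[222:330,160:262]=1
m=(k&(H>8)&(H<25)&(V>120)).astype(np.uint8)
c=max(cv2.findContours(m,0,2)[0],key=cv2.contourArea); print("tray",cv2.minAreaRect(cast(s,c.reshape(-1,2),30)[:,:2].astype(np.float32)))
cv2.imwrite("pics/crop.png",np.hstack([cv2.resize(s["img"][150:250,280:380],(400,400),interpolation=cv2.INTER_CUBIC),cv2.resize(snap("side")["img"][195:275,220:300],(400,400),interpolation=cv2.INTER_CUBIC)]))
E
```

```text
(430, -244, 60, 21, np.float32(89.2))
(427, -345, 62, 21, np.float32(101.9))
(494, -238, 81, 23, np.float32(79.7))
(557, -363, 79, 24, np.float32(86.7))
(631, -360, 80, 23, np.float32(92.9))
(627, -255, 63, 21, np.float32(100.7))
dial [748.97596067  -5.1200063   92.        ]
green 64 8.278041262284814 45.14291887836135
red 31 11 83.48282657658568 54.849396165624775
pan ((500.3353271484375, 8.077873229980469), (213.10922241210938, 233.3035430908203), 87.01927947998047)
tray ((519.85205078125, 293.2975769042969), (208.42340087890625, 231.76913452148438), 87.24763488769531)
```

View pics/crop.png

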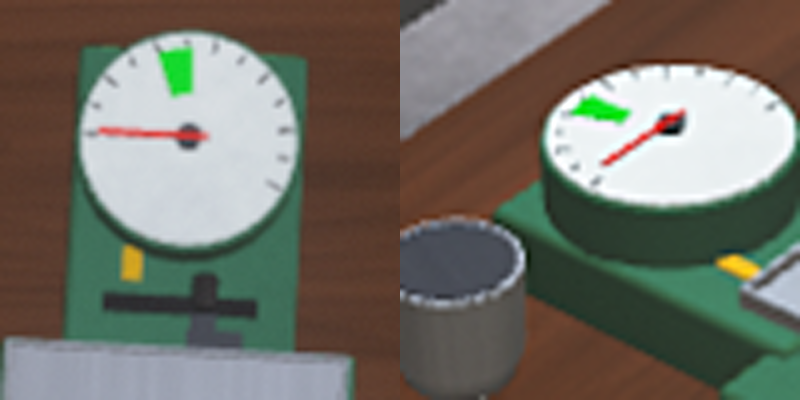

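```bash
python3 - <<'E'
from h import *
s=snap("top")
g=cv2.cvtColor(s["img"],cv2.COLOR_BGR2GRAY)
print(g[214:238,322:342])
for v in(218,221,226): print(cast(s,[(331,v)],116)[0])
print("yellow",cast(s,[(313,215.7)],50)[0])
th=np.radians(-3);u=np.array([np.cos(th),np.sin(th)])
print(np.array([500.3,8.1])+150*u)
hub=cast(s,[(327.25,184)],95)[0];print("hub",hub)
C,G,R,ang=dial(s)
for nm,P in(("g",G),("r",R)):
    v=P-hub; d=np.hypot(v[:,0],v[:,1]); a=np.degrees(np.arctan2(v[:,1],v[:,0]))[d>22]; print(nm,a.mean(),a.min(),a.max(),len(a))
E
```

```text
[[ 56  54  50  49  52  52  51  53  51  53  61  67  75  82  86  92  95  94
   93  95]
 [ 79  78  75  74  73  75  75  74  75  78  81  88  94  97  95  95  97  94
   92  94]
 [ 94  97  94  92  93  94  97  94  95  94  96  94  97  95  94  95  95  95
   93  95]
 [ 95  94  96  95  96  96  95  91  86  87  87  92  97  96  96  96  95  94
   94  95]
 [ 95  94  96  95  96  91  82  70  65  65  66  76  89  95  95  93  93  95
   94  95]
 [ 96  96  97  96  94  87  65  47  49  48  49  52  74  91  94  94  95  93
   94  95]
 [ 95  96  96  95  95  84  59  47  51  51  52  53  66  88  94  96  94  94
   95  94]
 [ 95  95  98  95  95  80  53  48  51  53  54  53  70  91  96  94  96  96
   94  93]
 [ 96  97  95  97  96  80  56  48  51  53  55  53  78  95  97  96  95  94
   96  94]
 [ 82  81  82  85  84  73  52  50  51  53  55  54  78  96  97  97  94  96
   94  94]
 [ 52  53  57  60  60  51  49  52  52  53  58  54  66  79  79  77  79  80
   81  80]
 [ 46  48  47  47  47  43  45  50  51  55  59  53  45  46  47  45  49  52
   51  50]
 [ 46  48  45  47  46  44  42  46  47  48  50  49  45  47  47  48  46  46
   45 
[... 607 characters left out ...]
95  96  95  87  76  75  74  76  75  75  75  75  76  77  76  76  76
   83  92]
 [ 95  96  96  95  89  75  77  74  75  76  75  76  76  77  76  76  77  75
   83  92]
 [122 122 121 116 104  97  98  92  86  85  85  85  80  76  77  76  77  76
   85  93]
 [137 133 133 134 131 126 127 123 125 130 130 130 126 124 123 122 123 116
  113 119]]
[659.29330988 -15.4069893  116.        ]
[651.87347886 -15.39963211 116.        ]
[639.52838217 -15.38754523 116.        ]
yellow [676.69387219  29.86663058  50.        ]
[6.50094430e+02 2.49606564e-01]
hub [749.15029685  -6.45370448  95.        ]
g 9.923590515295267 0.6137161784393714 19.74785956351103 64
r 83.71768211127565 81.92550973599694 85.37880448995055 13
```

Emit:
{"api": "step_arm", "payload": {"targets": [[[398, 529, 0, 0, 0, -0.486], [398, 529, 0, 0, 0, -0.486], [398, 529, 0, 0, 0, -0.486], [398, 529, 0, 0, 0, -0.486], [398, 529, 0, 0, 0, -0.486], [398, 529, 0, 0, 0, -0.486], [398, 529, 0, 0, 0, -0.486], [398, 529, 0, 0, 0, -0.486], [398, 529, 0, 0, 0, -0.486], [398, 529, 0, 0, 0, -0.486], [398, 529, 0, 0, 0, -0.486], [398, 529, 0, 0, 0, -0.486]]], "fingers": -0.2, "newtons": 30}}

```text
time: 1.25
tool_pos: [549.9, -148.1, 253.4]
tcp_rot: [180.0, -0.0, -3.0]
ft_force: [0.4, -0.6, 0.4]
finger_gap: 51.2
grip_force: 0.0
```

Emit:
{"api": "step_arm", "payload": {"targets": [[[97, 129.5, 0, 0, 0, 0], [97, 129.5, 0, 0, 0, 0], [97, 129.5, 0, 0, 0, 0], [97, 129.5, 0, 0, 0, 0], [97, 129.5, 0, 0, 0, 0], [97, 129.5, -100, 0, 0, 0], [97, 129.5, -100, 0, 0, 0], [97, 129.5, -100, 0, 0, 0], [97, 129.5, -100, 0, 0, 0], [97, 129.5, -100, 0, 0, 0]]]}}

```text
time: 2.08
tool_pos: [645.0, -20.6, 152.2]
tcp_rot: [-180.0, 0.2, -3.0]
ft_force: [0.5, 0.5, 0.8]
finger_gap: 51.3
grip_force: 0.0
```

```bash
python3 - <<'E'
from h import *
s=snap("wrist"); cv2.imwrite("pics/w0.png",s["img"]); print(s["eye"],s["attitude"]); print(r.sense()["tool_pos"], proj(s,[[650,-15,116],[650,-15,104]]))
E
```

```text
[718.2090249  -23.77065724 271.80247297] [-1.69570778e+01  4.82917946e-02 -9.29923243e+01]
[646.51104241 -20.83189285 154.57926602] [[303.2414307  288.04800267]
 [304.06170282 276.73254364]]
```

View pics/w0.png

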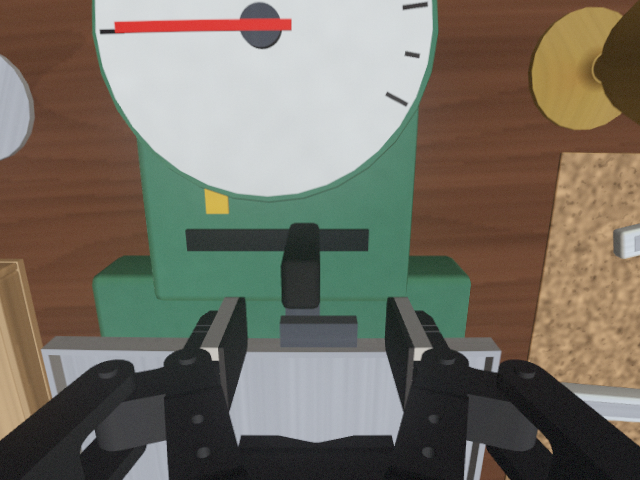

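The wrist view shows the lock grip top at about (301,280), matching my predicted (303,288), between the open fingers. The needle is at zero and the yellow mark is at (216,202).

Emit:
{"api": "step_arm", "payload": {"targets": [[[3.5, 5, 0, 0, 0, 0], [3.5, 5, -25, 0, 0, 0], [3.5, 5, -46, 0, 0, 0], [3.5, 5, -46, 0, 0, 0], [3.5, 5, -46, 0, 0, 0], [3.5, 5, -46, 0, 0, 0]]]}}

```text
time: 2.63
tool_pos: [651.0, -15.6, 110.0]
tcp_rot: [180.0, -0.2, -3.0]
ft_force: [0.6, -0.5, 0.7]
finger_gap: 51.2
grip_force: 0.0
```

Emit:
{"api": "step_arm", "payload": {"targets": [[[0, 0, 0, 0, 0, 0], [0, 0, 0, 0, 0, 0], [0, 0, 0, 0, 0, 0], [0, 0, 0, 0, 0, 0], [0, 0, 0, 0, 0, 0], [0, 0, 0, 0, 0, 0]]], "fingers": 1, "newtons": 30}}

```text
time: 3.13
tool_pos: [650.5, -15.6, 109.0]
tcp_rot: [180.0, -0.1, -3.0]
ft_force: [-0.3, 0.5, 6.9]
finger_gap: 15.5
grip_force: 31.3
```

Emit:
{"api": "step_arm", "payload": {"targets": [[[0.3, 6, 0, 0, 0, 0], [0.6, 12, 0, 0, 0, 0], [1, 18, 0, 0, 0, 0], [1.3, 24, 0, 0, 0, 0], [1.6, 30, 0, 0, 0, 0], [1.9, 36, 0, 0, 0, 0], [2.2, 42, 0, 0, 0, 0], [2.4, 46, 0, 0, 0, 0], [2.6, 49, 0, 0, 0, 0], [2.7, 51, 0, 0, 0, 0], [2.7, 52, 0, 0, 0, 0], [2.7, 52, 0, 0, 0, 0]]]}}

```text
time: 4.13
tool_pos: [652.9, 27.3, 109.1]
tcp_rot: [179.3, -0.1, -3.2]
ft_force: [-5.2, -37.4, 8.2]
finger_gap: 15.4
grip_force: 32.7
```

Emit:
{"api": "step_arm", "payload": {"targets": [[[-0.4, -8, 0, 0, 0, 0], [-0.4, -8, 0, 0, 0, 0]]]}}

```text
time: 4.3
tool_pos: [652.7, 25.9, 109.1]
tcp_rot: [179.9, -0.1, -3.1]
ft_force: [-1.1, -5.4, 6.7]
finger_gap: 15.7
grip_force: 32.0
```

Emit:
{"api": "step_arm", "payload": {"targets": [[[0, 0, 0, 0, 0, 0], [0, 0, 0, 0, 0, 0], [0, 0, 0, 0, 0, 0], [0, 0, 20, 0, 0, 0], [0, 0, 60, 0, 0, 0], [0, 0, 100, 0, 0, 0], [0, 0, 100, 0, 0, 0], [0, 0, 100, 0, 0, 0]]], "fingers": -0.2}}

```text
time: 4.97
tool_pos: [654.1, 29.0, 211.7]
tcp_rot: [-180.0, -0.4, -2.9]
ft_force: [0.7, -0.0, -0.7]
finger_gap: 51.3
grip_force: 0.0
```

```bash
python3 - <<'E'
from h import *
s=snap("wrist"); cv2.imwrite("pics/w1.png",s["img"]); print(r.sense()["tool_pos"])
for i in ingots(snap("top")): print(i)
E
```

```text
[652.61008436  28.96002232 208.77943625]
(430, -244, 60, 21, np.float32(89.2))
(427, -345, 61, 21, np.float32(101.9))
(494, -238, 81, 23, np.float32(79.7))
(557, -364, 76, 24, np.float32(88.3))
(631, -361, 78, 23, np.float32(92.9))
(627, -255, 63, 21, np.float32(100.7))
```

View pics/w1.png

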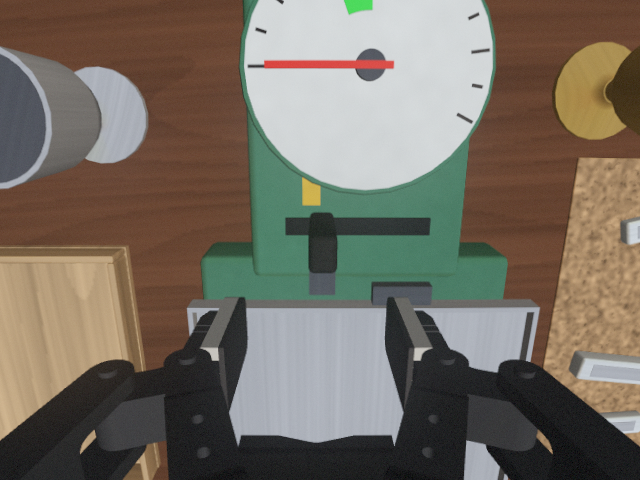

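The grip now stands at the left end of its slot at (322,240), by the yellow mark at (312,190), and the 37 N reaction confirms the stop. The needle is still at zero. Next I fetch the first full ingot.

Emit:
{"api": "step_arm", "payload": {"targets": [[[-158.5, -267, 0, 0, 0, 1.443], [-158.5, -267, 0, 0, 0, 1.443], [-158.5, -267, 0, 0, 0, 1.443], [-158.5, -267, 0, 0, 0, 1.443], [-158.5, -267, 0, 0, 0, 1.443], [-158.5, -267, 0, 0, 0, 1.443], [-158.5, -267, 0, 0, 0, 1.443], [-158.5, -267, 0, 0, 0, 1.443], [-158.5, -267, 0, 0, 0, 1.443], [-158.5, -267, -40, 0, 0, 1.443], [-158.5, -267, -80, 0, 0, 1.443], [-158.5, -267, -120, 0, 0, 1.443]]]}}

```text
time: 6.07
tool_pos: [492.4, -238.3, 84.8]
tcp_rot: [-180.0, -0.0, 80.0]
ft_force: [0.7, -0.4, -0.7]
finger_gap: 50.8
grip_force: 0.0
```

Emit:
{"api": "step_arm", "payload": {"targets": [[[0, 0, 0, 0, 0, 0], [0, 0, 0, 0, 0, 0], [0, 0, 0, 0, 0, 0]]]}}

```text
time: 6.32
tool_pos: [493.6, -238.5, 88.2]
tcp_rot: [-180.0, -0.0, 79.5]
ft_force: [-0.4, 0.5, 0.7]
finger_gap: 51.4
grip_force: 0.0
```

```bash
python3 - <<'E'
from h import *
t=snap("top"); s=snap("wrist"); cv2.imwrite("pics/w2.png",s["img"]); q=r.sense(); print(q["tool_pos"],q["tcp_rot"])
a=np.radians(79.7); L=np.array([np.cos(a),np.sin(a),0])*40;W=np.array([-np.sin(a),np.cos(a),0])*11
print(proj(s,[np.array([494,-238,19])+i*L+j*W for i in(-1,1) for j in(-1,1)]))
hsv=cv2.cvtColor(t["img"],cv2.COLOR_BGR2HSV)
print(cv2.cvtColor(t["img"],cv2.COLOR_BGR2GRAY)[216:230,306:336])
print("scale grip expect px",proj(t,[[653,27,116]]))
E
```

```text
[ 495.17729082 -239.4779413    90.28422084] [1.79762681e+02 9.01485731e-02 7.95685741e+01]
[[336.64237594 341.9181414 ]
 [293.75687133 342.05046272]
 [338.71515286 186.99190173]
 [290.55379142 187.13734478]]
[[ 95  93  95  95 123 150 157 150 150 135  94  92  93  94  93  92  92  91
   91  90  88  92  92  93  90  92  91  92  93  93]
 [ 93  94  95  96 124 143 136 112 113 107  76  79  88  96  93  93  91  92
   92  93  94  94  93  92  90  92  93  93  93  93]
 [ 92  95  93  93 130 128  80  46  49  49  48  54  79  92  91  92  91  92
   91  92  93  93  93  92  92  93  92  91  92  92]
 [ 94  93  94  94 122 107  50  48  48  48  49  52  76  92  93  91  90  91
   92  93  93  93  91  90  90  92  92  93  93  94]
 [ 93  94  94  94  97  79  47  48  48  47  53  47  74  92  92  92  93  93
   94  91  92  93  93  93  92  91  92  93  94  94]
 [ 94  93  93  94  93  75  49  48  49  50  54  47  72  93  92  93  93  94
   93  93  92  93  92  93  92  93  92  91  92  93]
 [ 83  83  83  85  88  71  47  47  50  51  52  47  75  94  95  93  93  91
   94  91  92  93  94  95  94  91  93  90  92  92]
 [ 61  58  58  61
[... 209 characters left out ...]
66  67  65  71  77  76]
 [ 43  44  43  44  44  43  41  43  45  49  50  44  41  44  46  44  45  45
   44  44  44  45  46  45  46  45  47  45  43  45]
 [ 43  42  43  44  45  43  42  37  38  36  40  39  44  45  44  46  43  44
   45  46  45  44  47  45  47  46  43  46  46  45]
 [ 62  63  59  54  55  56  58  55  57  55  57  53  46  43  40  44  44  47
   45  46  46  46  42  47  47  44  42  45  43  45]
 [ 86  87  83  78  79  75  71  72  74  72  74  66  66  70  70  71  66  62
   62  63  64  60  55  53  54  50  49  46  48  48]
 [ 93  94  93  94  94  84  71  73  73  72  72  71  84  94  91  91  89  85
   85  86  87  84  77  78  78  76  74  73  73  74]]
scale grip expect px [[313.64053087 220.53809598]]
```

View pics/w2.png

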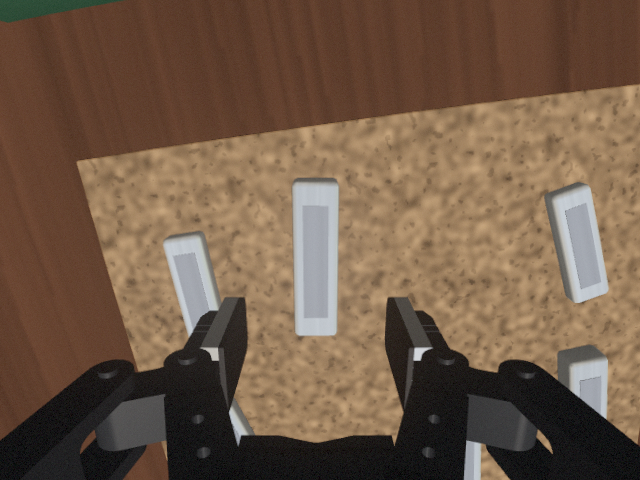

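The bar lies centred between the fingers (u 293–339) and matches my predicted corners.

Emit:
{"api": "step_arm", "payload": {"targets": [[[0, 0, -35, 0, 0, 0], [0, 0, -55, 0, 0, 0], [0, 0, -63, 0, 0, 0], [0, 0, -63, 0, 0, 0], [0, 0, -63, 0, 0, 0], [0, 0, -63, 0, 0, 0]]]}}

```text
time: 6.92
tool_pos: [494.9, -239.5, 26.7]
tcp_rot: [179.8, 0.1, 79.7]
ft_force: [0.5, 0.1, 0.7]
finger_gap: 51.1
grip_force: 0.0
```

Emit:
{"api": "step_arm", "payload": {"targets": [[[0, 0, 0, 0, 0, 0], [0, 0, 0, 0, 0, 0], [0, 0, 0, 0, 0, 0], [0, 0, 0, 0, 0, 0], [0, 0, 0, 0, 0, 0], [0, 0, 0, 0, 0, 0]]], "fingers": 1, "newtons": 50}}

```text
time: 7.42
tool_pos: [494.4, -239.2, 25.9]
tcp_rot: [179.9, 0.0, 79.7]
ft_force: [-0.0, 0.6, 6.5]
finger_gap: 20.7
grip_force: 50.1
```

Emit:
{"api": "step_arm", "payload": {"targets": [[[0, 0, 20, 0, 0, 0], [0, 0, 60, 0, 0, 0], [0, 0, 100, 0, 0, 0], [0, 0, 140, 0, 0, 0], [-10, 36, 140, 0, 0, 0.06], [-20, 73, 140, 0, 0, 0.127], [-30, 110, 140, 0, 0, 0.127], [-40, 147, 140, 0, 0, 0.127], [-50, 184, 140, 0, 0, 0.127], [-56.5, 205.5, 140, 0, 0, 0.127], [-56.5, 205.5, 120, 0, 0, 0.127], [-56.5, 205.5, 120, 0, 0, 0.127]]]}}

```text
time: 8.42
tool_pos: [434.8, -31.4, 141.7]
tcp_rot: [-179.8, -0.0, 87.1]
ft_force: [-1.0, -0.7, -3.3]
finger_gap: 20.8
grip_force: 49.6
```

Emit:
{"api": "step_arm", "payload": {"targets": [[[0, 0, -10, 0, 0, 0], [0, 0, -18, 0, 0, 0], [0, 0, -20, 0, 0, 0], [0, 0, -20, 0, 0, 0], [0, 0, -20, 0, 0, 0]]]}}

```text
time: 8.83
tool_pos: [436.9, -33.6, 124.3]
tcp_rot: [-180.0, -0.0, 86.9]
ft_force: [-0.7, -0.7, -1.7]
finger_gap: 20.8
grip_force: 49.7
```

Emit:
{"api": "step_arm", "payload": {"targets": [[[0, 0, -2, 0, 0, 0], [0, 0, -3, 0, 0, 0], [0, 0, -3, 0, 0, 0]]]}}

```text
time: 9.08
tool_pos: [437.0, -33.2, 121.4]
tcp_rot: [180.0, 0.0, 87.0]
ft_force: [0.0, -0.1, -1.2]
finger_gap: 21.0
grip_force: 49.7
```

Emit:
{"api": "step_arm", "payload": {"targets": [[[0, 0, 0, 0, 0, 0], [0, 0, 0, 0, 0, 0], [0, 0, 0, 0, 0, 0], [0, 0, 0, 0, 0, 0], [0, 0, 20, 0, 0, 0], [0, 0, 60, 0, 0, 0], [0, 0, 60, 0, 0, 0], [0, 0, 60, 0, 0, 0]]], "fingers": -0.2}}

```text
time: 9.75
tool_pos: [438.8, -33.4, 184.3]
tcp_rot: [179.7, 0.0, 87.0]
ft_force: [-0.1, 0.1, 0.3]
finger_gap: 51.4
grip_force: 0.0
```

```bash
cat >> h.py <<'E'
def needle(s):
    hub=np.array([749.15,-6.45,95]); C,G,R,ang=dial(s)
    v=R-hub; d=np.hypot(v[:,0],v[:,1]); tip=v[(d>25)]
    f=lambda P:np.degrees(np.arctan2(P[:,1],P[:,0]))
    g=f(G-hub)
    return dict(needle=f(tip).mean(),red=len(tip),green=(g.min(),g.mean(),g.max()),load=84.5-f(tip).mean())
E
python3 - <<'E'
from h import *
t=snap("top"); print(needle(t)); print(r.sense()["tool_pos"]); 
for i in ingots(t): print(i)
print("pan",ingots(t,278,368,238,332,108))
E
```

```text
{'needle': np.float64(51.08770028121722), 'red': 15, 'green': (np.float64(0.6098394739928514), np.float64(9.918815744863675), np.float64(19.742590658536468)), 'load': np.float64(33.41229971878278)}
[437.59605549 -33.16456149 182.4005031 ]
(430, -244, 60, 21, np.float32(89.2))
(427, -345, 62, 21, np.float32(101.9))
(557, -363, 79, 24, np.float32(86.7))
(631, -360, 80, 23, np.float32(92.9))
(627, -255, 63, 21, np.float32(100.7))
pan [(498, 7, 227, 214, np.float32(179.5))]
```

Emit:
{"api": "step_arm", "payload": {"targets": [[[119.5, -330, 0, 0, 0, 0], [119.5, -330, 0, 0, 0, 0], [119.5, -330, 0, 0, 0, 0], [119.5, -330, 0, 0, 0, 0], [119.5, -330, 0, 0, 0, 0], [119.5, -330, 0, 0, 0, 0], [119.5, -330, 0, 0, 0, 0], [119.5, -330, 0, 0, 0, 0], [119.5, -330, 0, 0, 0, 0], [119.5, -330, -40, 0, 0, 0], [119.5, -330, -80, 0, 0, 0], [119.5, -330, -110, 0, 0, 0]]]}}

```text
time: 10.8
tool_pos: [554.4, -362.4, 66.3]
tcp_rot: [-179.8, -0.1, 86.9]
ft_force: [-0.2, 0.6, -1.5]
finger_gap: 50.9
grip_force: 0.0
```

Emit:
{"api": "step_arm", "payload": {"targets": [[[0, 0, 0, 0, 0, 0], [0, 0, 0, 0, 0, 0], [0, 0, -20, 0, 0, 0], [0, 0, -20, 0, 0, 0], [0, 0, -20, 0, 0, 0], [0, 0, -20, 0, 0, 0]]]}}

```text
time: 11.3
tool_pos: [557.4, -363.7, 53.9]
tcp_rot: [179.9, 0.1, 87.0]
ft_force: [0.5, 0.1, 0.2]
finger_gap: 51.3
grip_force: 0.0
```

Emit:
{"api": "step_arm", "payload": {"targets": [[[0, 0, -15, 0, 0, 0], [0, 0, -24, 0, 0, 0], [0, 0, -27, 0, 0, 0], [0, 0, -27, 0, 0, 0], [0, 0, -27, 0, 0, 0]]]}}

```text
time: 11.72
tool_pos: [556.0, -362.8, 23.7]
tcp_rot: [-179.9, -0.0, 87.0]
ft_force: [-0.0, -0.2, 0.0]
finger_gap: 51.2
grip_force: 0.0
```

Emit:
{"api": "step_arm", "payload": {"targets": [[[0, 0, 0, 0, 0, 0], [0, 0, 0, 0, 0, 0], [0, 0, 0, 0, 0, 0], [0, 0, 0, 0, 0, 0], [0, 0, 0, 0, 0, 0], [0, 0, 0, 0, 0, 0]]], "fingers": 1}}

```text
time: 12.22
tool_pos: [557.0, -363.5, 25.4]
tcp_rot: [179.9, 0.1, 87.0]
ft_force: [-0.3, 1.0, 5.4]
finger_gap: 20.7
grip_force: 51.1
```

Emit:
{"api": "step_arm", "payload": {"targets": [[[0, 0, 20, 0, 0, 0], [0, 0, 60, 0, 0, 0], [0, 0, 100, 0, 0, 0], [0, 0, 140, 0, 0, 0], [-7, 38, 140, 0, 0, 0], [-14, 76, 140, 0, 0, 0], [-21, 115, 140, 0, 0, 0], [-28, 154, 140, 0, 0, 0], [-35, 193, 140, 0, 0, 0], [-42, 232, 140, 0, 0, 0], [-49, 271, 140, 0, 0, 0], [-56, 310, 140, 0, 0, 0]]]}}

```text
time: 13.22
tool_pos: [499.1, -51.3, 163.7]
tcp_rot: [-180.0, -0.0, 86.9]
ft_force: [0.9, 0.3, -1.6]
finger_gap: 20.7
grip_force: 50.0
```

Emit:
{"api": "step_arm", "payload": {"targets": [[[-3, 16.5, 0, 0, 0, 0], [-3, 16.5, -30, 0, 0, 0], [-3, 16.5, -40, 0, 0, 0], [-3, 16.5, -48, 0, 0, 0], [-3, 16.5, -49, 0, 0, 0], [-3, 16.5, -50, 0, 0, 0], [-3, 16.5, -50, 0, 0, 0], [-3, 16.5, -50, 0, 0, 0]]]}}

```text
time: 13.88
tool_pos: [498.0, -37.2, 115.2]
tcp_rot: [179.9, 0.0, 86.9]
ft_force: [-0.2, 0.4, -1.8]
finger_gap: 20.5
grip_force: 50.0
```

Emit:
{"api": "step_arm", "payload": {"targets": [[[0, 0, -1.5, 0, 0, 0], [0, 0, -1.5, 0, 0, 0]]]}}

```text
time: 14.05
tool_pos: [497.7, -36.9, 113.3]
tcp_rot: [179.9, 0.0, 86.9]
ft_force: [0.2, 0.5, -1.3]
finger_gap: 20.9
grip_force: 50.1
```

Emit:
{"api": "step_arm", "payload": {"targets": [[[0, 0, 0, 0, 0, 0], [0, 0, 0, 0, 0, 0], [0, 0, 0, 0, 0, 0], [0, 0, 0, 0, 0, 0], [0, 0, 20, 0, 0, 0], [0, 0, 60, 0, 0, 0], [0, 0, 60, 0, 0, 0], [0, 0, 60, 0, 0, 0], [0, 0, 60, 0, 0, 0], [0, 0, 60, 0, 0, 0]]], "fingers": -0.2}}

```text
time: 14.88
tool_pos: [496.7, -36.4, 171.8]
tcp_rot: [-179.9, -0.0, 87.0]
ft_force: [-0.7, -1.0, -0.6]
finger_gap: 51.0
grip_force: 0.0
```

```bash
python3 - <<'E'
from h import *
t=snap("top"); print(needle(t)); s=snap("wrist"); print(r.sense()["tool_pos"])
for i in ingots(t): print(i)
cv2.imwrite("pics/c2.png",np.hstack([cv2.resize(t["img"][155:215,298:358],(400,400),interpolation=cv2.INTER_CUBIC),cv2.resize(s["img"],(400,300))[:, :][:400] if 0 else cv2.copyMakeBorder(cv2.resize(s["img"],(400,300)),0,100,0,0,0)]))
E
```

```text
{'needle': np.float64(18.6709111926488), 'red': 5, 'green': (np.float64(0.6098394739928514), np.float64(6.25414929167674), np.float64(13.53547536993431)), 'load': np.float64(65.8290888073512)}
[496.47267763 -36.38364607 171.48565262]
(430, -244, 60, 21, np.float32(89.2))
(427, -345, 62, 21, np.float32(101.9))
(631, -360, 80, 23, np.float32(92.9))
(627, -255, 63, 21, np.float32(100.7))
```

View pics/c2.png

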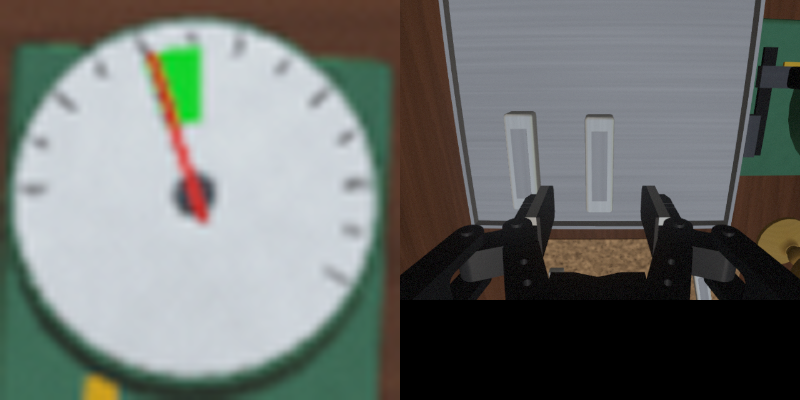

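The needle sits inside the sector but close to its left edge (crop (152,60), sector left edge about (145,55)). The pan holds two well-placed bars. I'll add a half ingot and compare.

Emit:
{"api": "step_arm", "payload": {"targets": [[[-66.5, -207.5, 0, 0, 0, 0.038], [-66.5, -207.5, 0, 0, 0, 0.038], [-66.5, -207.5, 0, 0, 0, 0.038], [-66.5, -207.5, 0, 0, 0, 0.038], [-66.5, -207.5, 0, 0, 0, 0.038], [-66.5, -207.5, 0, 0, 0, 0.038], [-66.5, -207.5, -40, 0, 0, 0.038], [-66.5, -207.5, -80, 0, 0, 0.038], [-66.5, -207.5, -110, 0, 0, 0.038], [-66.5, -207.5, -120, 0, 0, 0.038], [-66.5, -207.5, -120, 0, 0, 0.038], [-66.5, -207.5, -120, 0, 0, 0.038]]]}}

```text
time: 15.98
tool_pos: [430.9, -243.8, 53.1]
tcp_rot: [-179.9, -0.0, 89.2]
ft_force: [-0.3, -0.4, 1.2]
finger_gap: 51.1
grip_force: 0.0
```

Emit:
{"api": "step_arm", "payload": {"targets": [[[0, 0, 0, 0, 0, 0], [0, 0, -15, 0, 0, 0], [0, 0, -24, 0, 0, 0], [0, 0, -27, 0, 0, 0], [0, 0, -27, 0, 0, 0], [0, 0, -27, 0, 0, 0]]]}}

```text
time: 16.48
tool_pos: [431.1, -244.2, 26.4]
tcp_rot: [180.0, 0.0, 89.1]
ft_force: [0.6, -0.3, 0.3]
finger_gap: 51.3
grip_force: 0.0
```

Emit:
{"api": "step_arm", "payload": {"targets": [[[0, 0, 0, 0, 0, 0], [0, 0, 0, 0, 0, 0], [0, 0, 0, 0, 0, 0], [0, 0, 0, 0, 0, 0], [0, 0, 0, 0, 0, 0], [0, 0, 0, 0, 0, 0]]], "fingers": 1}}

```text
time: 16.98
tool_pos: [431.4, -244.4, 26.6]
tcp_rot: [179.9, 0.0, 89.1]
ft_force: [-0.1, 0.7, 6.3]
finger_gap: 18.3
grip_force: 49.6
```

Emit:
{"api": "step_arm", "payload": {"targets": [[[0, 0, 20, 0, 0, 0], [0, 0, 60, 0, 0, 0], [0, 0, 100, 0, 0, 0], [0, 0, 130, 0, 0, 0], [21, 34, 130, 0, 0, 0], [42, 68, 130, 0, 0, -0.038], [63, 102, 130, 0, 0, -0.038], [84, 136, 130, 0, 0, -0.038], [105, 170, 130, 0, 0, -0.038], [126.5, 204.5, 130, 0, 0, -0.038], [126.5, 204.5, 110, 0, 0, -0.038], [126.5, 204.5, 100, 0, 0, -0.038]]]}}

```text
time: 17.98
tool_pos: [557.6, -37.3, 124.4]
tcp_rot: [-180.0, -0.0, 87.2]
ft_force: [-0.7, -1.0, -1.3]
finger_gap: 18.4
grip_force: 49.2
```

Emit:
{"api": "step_arm", "payload": {"targets": [[[0, 0, -10, 0, 0, 0], [0, 0, -16, 0, 0, 0], [0, 0, -18.5, 0, 0, 0], [0, 0, -18.5, 0, 0, 0], [0, 0, -18.5, 0, 0, 0]]]}}

```text
time: 18.4
tool_pos: [557.2, -40.5, 107.7]
tcp_rot: [180.0, 0.0, 86.9]
ft_force: [-0.6, -0.4, -1.3]
finger_gap: 18.6
grip_force: 49.3
```

Emit:
{"api": "step_arm", "payload": {"targets": [[[0, 0, -0.5, 0, 0, 0], [0, 0, -0.5, 0, 0, 0], [0, 0, -0.5, 0, 0, 0], [0, 0, -0.5, 0, 0, 0], [0, 0, 20, 0, 0, 0], [0, 0, 60, 0, 0, 0], [-40, -30, 60, 0, 0, 0], [-60, -50, 60, 0, 0, 0], [-60, -50, 60, 0, 0, 0], [-60, -50, 60, 0, 0, 0], [-60, -50, 60, 0, 0, 0]]], "fingers": -0.2}}

```text
time: 19.32
tool_pos: [497.7, -89.6, 167.7]
tcp_rot: [179.9, -0.0, 86.9]
ft_force: [-0.1, 0.5, -0.9]
finger_gap: 51.6
grip_force: 0.0
```

```bash
python3 - <<'E'
from h import *
t=snap("top"); print(needle(t)); s=snap("wrist"); print(r.sense()["tool_pos"])
for i in ingots(t): print(i)
cv2.imwrite("pics/c3.png",np.hstack([cv2.resize(t["img"][155:215,298:358],(400,400),interpolation=cv2.INTER_CUBIC),cv2.copyMakeBorder(cv2.resize(s["img"],(400,300)),0,100,0,0,0)]))
E
```

```text
{'needle': np.float64(0.8969522786458665), 'red': 11, 'green': (np.float64(5.862675007503219), np.float64(13.009547200929156), np.float64(19.742590658536468)), 'load': np.float64(83.60304772135413)}
[497.97228411 -89.05929174 167.43696062]
(427, -345, 62, 21, np.float32(101.9))
(631, -360, 80, 23, np.float32(92.9))
(627, -255, 63, 21, np.float32(100.7))
```

View pics/c3.png

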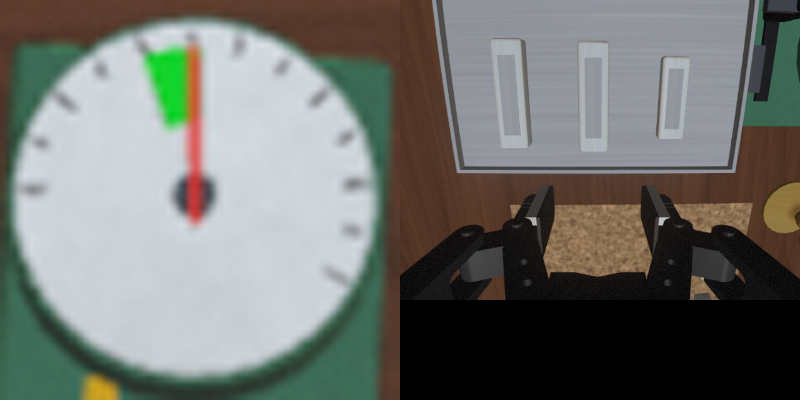

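Adding the half moved the needle to the right edge, at crop (195,50). Both states are near an edge, so I'll look closely with the wrist camera.

Emit:
{"api": "step_arm", "payload": {"targets": [[[0, 0, 40, 0, 0, -0.12], [0, 0, 80, 0, 0, -0.24], [40, 20, 110, 0, 0, -0.36], [80, 40, 130, 0, 0, -0.48], [110, 60, 130, 0, 0, -0.6], [140, 80, 130, 0, 0, -0.72], [170, 85, 130, 0, 0, -0.84], [182, 85, 130, 0, 0, -0.96], [182, 85, 130, 0, 0, -1.08], [182, 85, 130, 0, 0, -1.2], [182, 85, 130, 0, 0, -1.32], [182, 85, 130, 0, 0, -1.44]]]}}

```text
time: 20.42
tool_pos: [680.0, -3.2, 296.3]
tcp_rot: [-180.0, 0.1, 4.2]
ft_force: [0.1, 0.9, -0.5]
finger_gap: 51.4
grip_force: 0.0
```

Emit:
{"api": "step_arm", "payload": {"targets": [[[0, 0, 0, 0, 0, -0.125], [0, 0, 0, 0, 0, -0.125], [0, 0, 0, 0, 0, -0.125], [0, 0, 0, 0, 0, -0.125], [0, 0, 0, 0, 0, -0.125]]]}}

```text
time: 20.83
tool_pos: [679.4, -4.2, 297.1]
tcp_rot: [-180.0, 0.0, -2.5]
ft_force: [-0.6, -0.2, 0.3]
finger_gap: 51.3
grip_force: 0.0
```

```bash
python3 - <<'E'
from h import *
s=snap("wrist"); print(r.sense()["tool_pos"]); cv2.imwrite("pics/w3.png",s["img"])
import pickle; pickle.dump(s,open("w3.pkl","wb"))
E
```

```text
[679.41606935  -4.30982295 297.19738178]
```

View pics/w3.png

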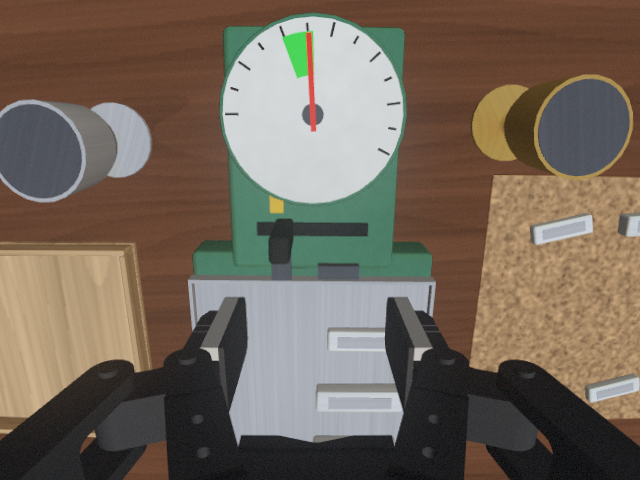

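The needle at (309,33)–(313,130) lies just inside the sector's right edge, with a sliver of green at u about 312. I'll measure this precisely.

```bash
cat >> h.py <<'E'
def wdial(s):
    hsv=cv2.cvtColor(s["img"],cv2.COLOR_BGR2HSV).astype(int); H,S,V=[hsv[...,i] for i in range(3)]
    k=np.zeros(H.shape,bool); k[:200,200:420]=1
    g=k&(H>50)&(H<70)&(S>140)&(V>150); red=k&((H<8)|(H>172))&(S>150)&(V>150)
    w=k&(S<40)&(V>150)
    c=max(cv2.findContours((w|g|red).astype(np.uint8),0,1)[0],key=cv2.contourArea)
    C=cv2.minEnclosingCircle(cast(s,c.reshape(-1,2),92)[:,:2].astype(np.float32))
    hub=np.array(C[0])
    f=lambda m,z:(lambda P:(np.degrees(np.arctan2(P[:,1],P[:,0])),np.hypot(P[:,0],P[:,1])))(cast(s,np.argwhere(m)[:,::-1],z)[:,:2]-hub)
    ga,gr=f(g,92); ra,rr=f(red,94); 
    return dict(C=C,green=np.percentile(ga[gr>35],[0,1,99,100]).round(1),needle=ra[rr>25].mean().round(2),nspread=np.percentile(ra[rr>40],[0,100]).round(1))
E
python3 - <<'E'
from h import *
import pickle
s=pickle.load(open("w3.pkl","rb")); print(wdial(s))
E
```

```text
{'C': ((750.6409912109375, -3.8092424869537354), 67.6341781616211), 'green': array([-2.3, -2.3, 19.4, 19.7]), 'needle': np.float64(0.33), 'nspread': array([-1.5,  2.3])}
```

Emit:
{"api": "step_arm", "payload": {"targets": [[[-4, -30, 0, 0, 0, 0.12], [-8, -60, 0, 0, 0, 0.24], [-12, -90, -10, 0, 0, 0.36], [-16, -120, -30, 0, 0, 0.48], [-20, -150, -50, 0, 0, 0.6], [-24, -180, -70, 0, 0, 0.72], [-28, -210, -90, 0, 0, 0.84], [-32, -240, -100, 0, 0, 0.96], [-36, -270, -120, 0, 0, 1.08], [-40, -300, -140, 0, 0, 1.2], [-44, -330, -160, 0, 0, 1.32], [-48.4, -355.7, -180, 0, 0, 1.44]]]}}

```text
time: 21.88
tool_pos: [630.4, -362.4, 116.6]
tcp_rot: [180.0, 0.0, 80.2]
ft_force: [-1.2, -0.7, -0.3]
finger_gap: 50.8
grip_force: 0.0
```

Emit:
{"api": "step_arm", "payload": {"targets": [[[0, 0, 0, 0, 0, 0.12], [0, 0, -20, 0, 0, 0.234], [0, 0, -55, 0, 0, 0.234], [0, 0, -62, 0, 0, 0.234], [0, 0, -62, 0, 0, 0.234], [0, 0, -62, 0, 0, 0.234]]]}}

```text
time: 22.38
tool_pos: [630.6, -359.8, 55.2]
tcp_rot: [-179.9, -0.1, 93.2]
ft_force: [0.4, -0.1, 0.6]
finger_gap: 51.0
grip_force: 0.0
```

```bash
python3 - <<'E'
from h import *
import pickle
t=snap("top"); q=r.sense(); print(q["tool_pos"],q["tcp_rot"]); print(ingots(t)); print(needle(t))
s=pickle.load(open("w3.pkl","rb")); print(proj(s,[[651,y,116] for y in (20,25,30)]))
g=cv2.cvtColor(s["img"],cv2.COLOR_BGR2GRAY)
for v in(222,226,229,240): print(v,g[v,264:300])
E
```

```text
[ 631.63923113 -360.50595486   56.91342769] [1.79933247e+02 5.13980457e-02 9.32165044e+01]
[(629, -336, 27, 21, np.float32(90.1)), (627, -255, 63, 21, np.float32(100.7))]
{'needle': np.float64(0.8730262115914487), 'red': 12, 'green': (np.float64(5.862675007503219), np.float64(13.009547200929156), np.float64(19.742590658536468)), 'load': np.float64(83.62697378840855)}
[[286.74628036 252.61678925]
 [280.15097827 252.88606331]
 [273.56147421 253.15472315]]
222 [66 64 61 68 66 63 63 66 66 74 66 56 48 49 45 48 48 48 44 47 50 49 50 47
 50 51 50 51 52 74 77 77 80 79 80 81]
226 [58 58 58 54 57 54 51 57 55 49 44 49 44 47 47 44 48 50 46 44 48 52 48 51
 47 47 48 46 48 54 57 58 58 61 54 58]
229 [52 53 56 54 56 53 54 50 48 44 42 43 45 42 47 47 42 50 45 45 46 48 47 51
 50 49 46 50 46 58 57 57 55 56 60 57]
240 [113 115 113 112  83  46  51  57  52  54  52  54  51  51  52  53  56  54
  52  53  54  57  50  55  49  46  45  41  49  98 115 113 111 115 112 113]
```

The lock grip measures y ≈ 25 mm, which is the end stop. Grasping the spare bar.

Emit:
{"api": "step_arm", "payload": {"targets": [[[0, 0, -15, 0, 0, 0], [0, 0, -27, 0, 0, 0], [0, 0, -30, 0, 0, 0], [0, 0, -30, 0, 0, 0], [0, 0, -30, 0, 0, 0]]]}}

```text
time: 22.85
tool_pos: [630.5, -359.9, 24.6]
tcp_rot: [-179.9, -0.0, 93.2]
ft_force: [0.5, -0.3, 0.8]
finger_gap: 51.3
grip_force: 0.0
```

Emit:
{"api": "step_arm", "payload": {"targets": [[[0, 0, 0, 0, 0, 0], [0, 0, 0, 0, 0, 0], [0, 0, 0, 0, 0, 0], [0, 0, 0, 0, 0, 0], [0, 0, 0, 0, 0, 0], [0, 0, 20, 0, 0, 0], [0, 0, 60, 0, 0, 0], [0, 0, 100, 0, 0, 0], [0, 0, 140, 0, 0, 0], [0, 0, 160, 0, 0, 0], [0, 0, 160, 0, 0, 0]]], "fingers": 1}}

```text
time: 23.77
tool_pos: [633.7, -362.1, 193.8]
tcp_rot: [179.5, 0.4, 93.2]
ft_force: [1.3, -0.8, -0.7]
finger_gap: 20.8
grip_force: 49.5
```

Emit:
{"api": "step_arm", "payload": {"targets": [[[-51, 650, 0, 0, 0, -0.108], [-51, 650, 0, 0, 0, -0.108], [-51, 650, 0, 0, 0, -0.108], [-51, 650, 0, 0, 0, -0.108], [-51, 650, 0, 0, 0, -0.108], [-51, 650, 0, 0, 0, -0.108], [-51, 650, 0, 0, 0, -0.108], [-51, 650, 0, 0, 0, -0.108], [-51, 650, 0, 0, 0, -0.108], [-51, 650, 0, 0, 0, -0.108], [-51, 650, 0, 0, 0, -0.108], [-51, 650, 0, 0, 0, -0.108]]]}}

```text
time: 24.77
tool_pos: [590.3, 140.0, 183.6]
tcp_rot: [-179.9, 0.0, 87.0]
ft_force: [0.3, -0.7, -2.6]
finger_gap: 20.7
grip_force: 49.5
```

Emit:
{"api": "step_arm", "payload": {"targets": [[[-12, 151, 0, 0, 0, 0], [-12, 151, 0, 0, 0, 0], [-12, 151, 0, 0, 0, 0], [-12, 151, 0, 0, 0, 0], [-12, 151, -40, 0, 0, 0], [-12, 151, -80, 0, 0, 0], [-12, 151, -110, 0, 0, 0], [-12, 151, -110, 0, 0, 0], [-12, 151, -110, 0, 0, 0], [-12, 151, -110, 0, 0, 0]]]}}

```text
time: 25.6
tool_pos: [580.5, 289.3, 76.6]
tcp_rot: [179.9, -0.0, 87.0]
ft_force: [0.0, 0.2, -1.4]
finger_gap: 20.6
grip_force: 49.6
```

Emit:
{"api": "step_arm", "payload": {"targets": [[[0, 0, -25, 0, 0, 0], [0, 0, -40, 0, 0, 0], [0, 0, -47, 0, 0, 0], [0, 0, -47, 0, 0, 0], [0, 0, -47, 0, 0, 0]]]}}

```text
time: 26.02
tool_pos: [580.5, 289.4, 29.5]
tcp_rot: [179.9, -0.0, 87.0]
ft_force: [-0.3, -0.6, -1.9]
finger_gap: 20.6
grip_force: 50.9
```

Emit:
{"api": "step_arm", "payload": {"targets": [[[0, 0, 0, 0, 0, 0], [0, 0, 0, 0, 0, 0], [0, 0, 0, 0, 0, 0], [0, 0, 0, 0, 0, 0], [0, 0, 20, 0, 0, 0], [0, 0, 60, 0, 0, 0], [0, 0, 100, 0, 0, 0], [0, 0, 140, 0, 0, 0], [0, 0, 150, 0, 0, 0], [0, 0, 150, 0, 0, 0]]], "fingers": -0.3}}

```text
time: 26.85
tool_pos: [582.9, 290.5, 185.1]
tcp_rot: [179.5, -0.3, 87.0]
ft_force: [-0.1, 0.9, 0.3]
finger_gap: 55.8
grip_force: 0.0
```

```bash
python3 - <<'E'
from h import *
t=snap("top"); q=r.sense(); print(q["tool_pos"],q["tcp_rot"]); print(ingots(t)); print(needle(t)); print("tray",ingots(t,165,258,230,325,20))
E
```

```text
[581.47806219 289.92821989 181.74508359] [ 1.79697788e+02 -1.43370459e-01  8.70212167e+01]
[(427, -345, 61, 21, np.float32(101.9)), (627, -255, 63, 21, np.float32(100.7))]
{'needle': np.float64(0.8730262115914487), 'red': 12, 'green': (np.float64(5.862675007503219), np.float64(13.009547200929156), np.float64(19.742590658536468)), 'load': np.float64(83.62697378840855)}
tray [(578, 281, 62, 23, np.float32(86.7))]
```

Emit:
{"api": "step_arm", "payload": {"targets": [[[46.5, -544.5, 0, 0, 0, 0.239], [46.5, -544.5, 0, 0, 0, 0.239], [46.5, -544.5, 0, 0, 0, 0.239], [46.5, -544.5, 0, 0, 0, 0.239], [46.5, -544.5, 0, 0, 0, 0.239], [46.5, -544.5, 0, 0, 0, 0.239], [46.5, -544.5, 0, 0, 0, 0.239], [46.5, -544.5, 0, 0, 0, 0.239], [46.5, -544.5, 0, 0, 0, 0.239], [46.5, -544.5, 0, 0, 0, 0.239], [46.5, -544.5, 0, 0, 0, 0.239], [46.5, -544.5, 0, 0, 0, 0.239]]]}}

```text
time: 27.9
tool_pos: [621.0, -209.6, 176.0]
tcp_rot: [-179.9, -0.1, 100.7]
ft_force: [0.9, 0.6, 0.8]
finger_gap: 55.7
grip_force: 0.0
```

Emit:
{"api": "step_arm", "payload": {"targets": [[[4, -47.5, 0, 0, 0, 0], [4, -47.5, 0, 0, 0, 0], [4, -47.5, -40, 0, 0, 0], [4, -47.5, -80, 0, 0, 0], [4, -47.5, -120, 0, 0, 0], [4, -47.5, -125, 0, 0, 0], [4, -47.5, -125, 0, 0, 0], [4, -47.5, -125, 0, 0, 0]]]}}

```text
time: 28.57
tool_pos: [626.3, -255.3, 53.7]
tcp_rot: [-180.0, -0.0, 100.7]
ft_force: [-0.1, -1.6, 0.4]
finger_gap: 55.2
grip_force: 0.0
```

```bash
python3 - <<'E'
from h import *
q=r.sense(); print(q["tool_pos"],q["tcp_rot"]); s=snap("wrist"); hsv=cv2.cvtColor(s["img"],cv2.COLOR_BGR2HSV)
m=((hsv[...,1]<40)&(hsv[...,2]>120)).astype(np.uint8); m[:,:245]=0; m[:,390:]=0;m[430:]=0
c=max(cv2.findContours(m,0,2)[0],key=cv2.contourArea); print(cv2.minAreaRect(cast(s,c.reshape(-1,2),14)[:,:2].astype(np.float32)))
E
```

```text
[ 626.27945346 -255.28177486   53.73609522] [-1.79964357e+02 -2.37578706e-02  1.00727836e+02]
((628.4931030273438, -252.79478454589844), (19.479555130004883, 60.72323989868164), 10.58851146697998)
```

Emit:
{"api": "step_arm", "payload": {"targets": [[[0, 2, -15, 0, 0, 0], [0, 2, -25, 0, 0, 0], [0, 2, -28, 0, 0, 0], [0, 2, -28, 0, 0, 0], [0, 2, -28, 0, 0, 0]]]}}

```text
time: 29.03
tool_pos: [626.2, -253.3, 25.3]
tcp_rot: [-180.0, -0.0, 100.7]
ft_force: [0.1, 0.5, 0.0]
finger_gap: 55.2
grip_force: 0.0
```

Emit:
{"api": "step_arm", "payload": {"targets": [[[0, 0, 0, 0, 0, 0], [0, 0, 0, 0, 0, 0], [0, 0, 0, 0, 0, 0], [0, 0, 0, 0, 0, 0], [0, 0, 0, 0, 0, 0], [0, 0, 20, 0, 0, 0], [0, 0, 60, 0, 0, 0], [0, 0, 100, 0, 0, 0], [0, 0, 140, 0, 0, 0], [0, 0, 160, 0, 0, 0], [0, 0, 160, 0, 0, 0]]], "fingers": 1}}

```text
time: 29.95
tool_pos: [629.4, -255.0, 193.4]
tcp_rot: [179.5, 0.4, 100.7]
ft_force: [-0.3, -0.2, 0.1]
finger_gap: 18.2
grip_force: 49.9
```

Emit:
{"api": "step_arm", "payload": {"targets": [[[-107, 546, 0, 0, 0, -0.239], [-107, 546, 0, 0, 0, -0.239], [-107, 546, 0, 0, 0, -0.239], [-107, 546, 0, 0, 0, -0.239], [-107, 546, 0, 0, 0, -0.239], [-107, 546, 0, 0, 0, -0.239], [-107, 546, 0, 0, 0, -0.239], [-107, 546, 0, 0, 0, -0.239], [-107, 546, 0, 0, 0, -0.239], [-107, 546, 0, 0, 0, -0.239], [-107, 546, 0, 0, 0, -0.239], [-107, 546, 0, 0, 0, -0.239]]]}}

```text
time: 30.95
tool_pos: [528.7, 238.9, 184.2]
tcp_rot: [-179.9, 0.0, 87.0]
ft_force: [1.0, 0.6, -0.9]
finger_gap: 18.3
grip_force: 49.9
```

Emit:
{"api": "step_arm", "payload": {"targets": [[[-10.5, 56, 0, 0, 0, 0], [-10.5, 56, 0, 0, 0, 0], [-10.5, 56, -40, 0, 0, 0], [-10.5, 56, -80, 0, 0, 0], [-10.5, 56, -110, 0, 0, 0], [-10.5, 56, -135, 0, 0, 0], [-10.5, 56, -150, 0, 0, 0], [-10.5, 56, -155, 0, 0, 0], [-10.5, 56, -155, 0, 0, 0], [-10.5, 56, -155, 0, 0, 0]]]}}

```text
time: 31.78
tool_pos: [518.8, 292.8, 29.2]
tcp_rot: [-179.9, 0.1, 87.0]
ft_force: [-0.5, -0.3, -0.1]
finger_gap: 18.3
grip_force: 51.6
```

Emit:
{"api": "step_arm", "payload": {"targets": [[[0, 0, -1.5, 0, 0, 0], [0, 0, -1.5, 0, 0, 0]]]}}

```text
time: 31.95
tool_pos: [519.4, 293.1, 28.5]
tcp_rot: [-180.0, 0.0, 87.0]
ft_force: [-1.6, 0.1, 1.2]
finger_gap: 18.6
grip_force: 52.4
```

Emit:
{"api": "step_arm", "payload": {"targets": [[[0, 0, 0, 0, 0, 0], [0, 0, 0, 0, 0, 0], [0, 0, 0, 0, 0, 0], [0, 0, 0, 0, 0, 0], [0, 0, 20, 0, 0, 0], [0, 0, 60, 0, 0, 0], [0, 0, 100, 0, 0, 0], [0, 0, 140, 0, 0, 0], [0, 0, 150, 0, 0, 0], [0, 0, 150, 0, 0, 0]]], "fingers": -0.2}}

```text
time: 32.78
tool_pos: [522.5, 294.6, 184.9]
tcp_rot: [179.5, -0.3, 87.0]
ft_force: [0.6, -0.2, 1.2]
finger_gap: 51.2
grip_force: 0.0
```

Emit:
{"api": "step_arm", "payload": {"targets": [[[-92.5, -638, 0, 0, 0, 0.26], [-92.5, -638, 0, 0, 0, 0.26], [-92.5, -638, 0, 0, 0, 0.26], [-92.5, -638, 0, 0, 0, 0.26], [-92.5, -638, 0, 0, 0, 0.26], [-92.5, -638, 0, 0, 0, 0.26], [-92.5, -638, 0, 0, 0, 0.26], [-92.5, -638, 0, 0, 0, 0.26], [-92.5, -638, 0, 0, 0, 0.26], [-92.5, -638, 0, 0, 0, 0.26], [-92.5, -638, 0, 0, 0, 0.26], [-92.5, -638, 0, 0, 0, 0.26]]]}}

```text
time: 33.78
tool_pos: [447.0, -200.9, 177.7]
tcp_rot: [-180.0, -0.0, 101.9]
ft_force: [0.1, 0.3, 0.2]
finger_gap: 51.1
grip_force: 0.0
```

```bash
python3 - <<'E'
from h import *
t=snap("top"); q=r.sense(); print(q["tool_pos"],q["tcp_rot"]); print(ingots(t)); print(needle(t)); print("tray",ingots(t,165,258,230,325,18))
E
```

```text
[ 445.67195538 -207.85086999  177.93803186] [-179.8706513     0.20664864  101.70556378]
[(388, -419, 69, 25, np.float32(147.5)), (444, -360, 99, 18, np.float32(59.5)), (437, -236, 182, 25, np.float32(148.8))]
{'needle': np.float64(0.8730262115914487), 'red': 12, 'green': (np.float64(5.862675007503219), np.float64(13.009547200929156), np.float64(19.742590658536468)), 'load': np.float64(83.62697378840855)}
tray [(518, 291, 63, 21, np.float32(90.1)), (579, 290, 81, 23, np.float32(86.5))]
```

Emit:
{"api": "step_arm", "payload": {"targets": [[[-20.5, -141, 0, 0, 0, 0], [-20.5, -141, 0, 0, 0, 0], [-20.5, -141, 0, 0, 0, 0], [-20.5, -141, 0, 0, 0, 0], [-20.5, -141, -40, 0, 0, 0], [-20.5, -141, -80, 0, 0, 0], [-20.5, -141, -110, 0, 0, 0], [-20.5, -141, -125, 0, 0, 0], [-20.5, -141, -125, 0, 0, 0], [-20.5, -141, -125, 0, 0, 0]]]}}

```text
time: 34.67
tool_pos: [426.7, -339.1, 52.1]
tcp_rot: [-179.9, -0.2, 101.9]
ft_force: [0.3, -0.2, 0.6]
finger_gap: 51.4
grip_force: 0.0
```

```bash
python3 - <<'E'
from h import *
q=r.sense(); print(q["tool_pos"],q["tcp_rot"]); s=snap("wrist"); hsv=cv2.cvtColor(s["img"],cv2.COLOR_BGR2HSV)
m=((hsv[...,1]<40)&(hsv[...,2]>120)).astype(np.uint8); m[:,:245]=0; m[:,390:]=0;m[430:]=0
c=max(cv2.findContours(m,0,2)[0],key=cv2.contourArea); print(cv2.minAreaRect(cast(s,c.reshape(-1,2),14)[:,:2].astype(np.float32)))
E
```

```text
[ 426.6578258  -339.14383201   52.12700267] [-1.79878291e+02 -1.78225114e-01  1.01916937e+02]
((428.45660400390625, -343.4308776855469), (19.439668655395508, 61.15945816040039), 11.903474807739258)
```

Emit:
{"api": "step_arm", "payload": {"targets": [[[1, -3.5, -15, 0, 0, 0], [1, -3.5, -23, 0, 0, 0], [1, -3.5, -26.5, 0, 0, 0], [1, -3.5, -26.5, 0, 0, 0], [1, -3.5, -26.5, 0, 0, 0]]]}}

```text
time: 35.13
tool_pos: [429.0, -343.8, 27.9]
tcp_rot: [180.0, 0.0, 101.9]
ft_force: [-0.5, 0.9, 0.7]
finger_gap: 51.2
grip_force: 0.0
```

Emit:
{"api": "step_arm", "payload": {"targets": [[[0, 0, 0, 0, 0, 0], [0, 0, 0, 0, 0, 0], [0, 0, 0, 0, 0, 0], [0, 0, 0, 0, 0, 0], [0, 0, 0, 0, 0, 0], [0, 0, 20, 0, 0, 0], [0, 0, 60, 0, 0, 0], [0, 0, 100, 0, 0, 0], [0, 0, 140, 0, 0, 0], [0, 0, 160, 0, 0, 0], [0, 0, 160, 0, 0, 0]]], "fingers": 1}}

```text
time: 36.05
tool_pos: [431.2, -346.1, 194.2]
tcp_rot: [179.7, 0.5, 101.9]
ft_force: [0.8, -0.1, -0.6]
finger_gap: 18.3
grip_force: 49.2
```

Emit:
{"api": "step_arm", "payload": {"targets": [[[32, 639.5, 0, 0, 0, -0.26], [32, 639.5, 0, 0, 0, -0.26], [32, 639.5, 0, 0, 0, -0.26], [32, 639.5, 0, 0, 0, -0.26], [32, 639.5, 0, 0, 0, -0.26], [32, 639.5, 0, 0, 0, -0.26], [32, 639.5, 0, 0, 0, -0.26], [32, 639.5, 0, 0, 0, -0.26], [32, 639.5, 0, 0, 0, -0.26], [32, 639.5, 0, 0, 0, -0.26], [32, 639.5, 0, 0, 0, -0.26], [32, 639.5, 0, 0, 0, -0.26]]]}}

```text
time: 37.05
tool_pos: [452.6, 155.6, 186.2]
tcp_rot: [-179.9, 0.0, 87.0]
ft_force: [0.1, -0.5, -0.9]
finger_gap: 18.2
grip_force: 49.2
```

Emit:
{"api": "step_arm", "payload": {"targets": [[[7, 140, 0, 0, 0, 0], [7, 140, 0, 0, 0, 0], [7, 140, 0, 0, 0, 0], [7, 140, 0, 0, 0, 0], [7, 140, -40, 0, 0, 0], [7, 140, -80, 0, 0, 0], [7, 140, -115, 0, 0, 0], [7, 140, -135, 0, 0, 0], [7, 140, -135, 0, 0, 0], [7, 140, -135, 0, 0, 0], [7, 140, -135, 0, 0, 0]]]}}

```text
time: 37.97
tool_pos: [461.5, 293.8, 53.6]
tcp_rot: [179.9, -0.0, 87.0]
ft_force: [0.1, -0.4, -0.6]
finger_gap: 18.2
grip_force: 49.2
```

Emit:
{"api": "step_arm", "payload": {"targets": [[[0, 0, -12, 0, 0, 0], [0, 0, -20, 0, 0, 0], [0, 0, -23.5, 0, 0, 0], [0, 0, -23.5, 0, 0, 0], [0, 0, -23.5, 0, 0, 0]]]}}

```text
time: 38.38
tool_pos: [461.8, 294.1, 31.2]
tcp_rot: [179.9, -0.1, 87.0]
ft_force: [-6.0, -4.1, 17.6]
finger_gap: 18.8
grip_force: 51.4
```

Emit:
{"api": "step_arm", "payload": {"targets": [[[0, 0, 0, 0, 0, 0], [0, 0, 0, 0, 0, 0], [0, 0, 0, 0, 0, 0], [0, 0, 0, 0, 0, 0], [0, 0, 20, 0, 0, 0], [0, 0, 60, 0, 0, 0], [0, 0, 100, 0, 0, 0], [0, 0, 140, 0, 0, 0], [0, 0, 180, 0, 0, 0], [-40, 0, 200, 0, 0, 0], [-60, 0, 200, 0, 0, 0], [-60, 0, 200, 0, 0, 0]]], "fingers": -0.2}}

```text
time: 39.38
tool_pos: [398.7, 294.4, 230.9]
tcp_rot: [179.9, -0.1, 87.1]
ft_force: [-0.3, 0.2, -0.3]
finger_gap: 51.1
grip_force: 0.0
```

Emit:
{"api": "step_arm", "payload": {"targets": [[[20, -260, 60, 0, 0, -0.8], [20, -260, 60, 0, 0, -0.8], [20, -260, 60, 0, 0, -0.8], [20, -260, 60, 0, 0, -0.8], [20, -260, 60, 0, 0, -0.8], [20, -260, 60, 0, 0, -0.8], [20, -260, 60, 0, 0, -0.8], [60, -295, 60, 0, 0, -1.571], [100, -295, 60, 0, 0, -1.571], [140, -295, 60, 0, 0, -1.571], [180, -295, 40, 0, 0, -1.571], [220, -295, 20, 0, 0, -1.571]]]}}

```text
time: 40.38
tool_pos: [613.4, -2.4, 254.1]
tcp_rot: [180.0, -0.2, 5.0]
ft_force: [0.2, 0.3, 1.0]
finger_gap: 51.5
grip_force: 0.0
```

Emit:
{"api": "step_arm", "payload": {"targets": [[[60, 0, 0, 0, 0, -0.15], [60, 0, 0, 0, 0, -0.15], [60, 0, 0, 0, 0, -0.15], [60, 0, 0, 0, 0, -0.15], [60, 0, 0, 0, 0, -0.15]]]}}

```text
time: 40.8
tool_pos: [670.0, -1.5, 253.1]
tcp_rot: [180.0, 0.1, -3.2]
ft_force: [0.4, 0.3, 0.1]
finger_gap: 51.1
grip_force: 0.0
```

```bash
python3 - <<'E'
from h import *
t=snap("top"); q=r.sense(); print(q["tool_pos"],q["tcp_rot"]);print(ingots(t),needle(t)); print("tray",ingots(t,165,258,230,325,18))
s=snap("wrist"); print(wdial(s))
cv2.imwrite("pics/f.png",np.hstack([cv2.resize(s["img"],(400,300)),cv2.resize(t["img"],(400,300))]))
E
```

```text
[669.85657053  -1.46416645 253.81739494] [ 1.79993336e+02  1.63381973e-02 -3.18129330e+00]Traceback (most recent call last):
  File "<stdin>", line 2, in <module>
  File "h.py", line 42, in needle
    hub=np.array([749.15,-6.45,95]); C,G,R,ang=dial(s)
                                               ~~~~^^^
  File "h.py", line 38, in dial
    G=cast(s,np.argwhere(g)[:,::-1],92); R_=cast(s,np.argwhere(red)[:,::-1],92)
  File "h.py", line 10, in cast
    p=cv2.undistortPoints(np.array(px,float).reshape(-1,1,2),np.array(s["mtx"]),np.array(s["D"])).reshape(-1,2)
      ~~~~~~~~~~~~~~~~~~~^^^^^^^^^^^^^^^^^^^^^^^^^^^^^^^^^^^^^^^^^^^^^^^^^^^^^^^^^^^^^^^^^^^^^^^^
cv2.error: OpenCV(4.12.0) /io/opencv/modules/calib3d/src/undistort.dispatch.cpp:347: error: (-215:Assertion failed) CV_IS_MAT(_src) && CV_IS_MAT(_dst) && (_src->rows == 1 || _src->cols == 1) && (_dst->rows == 1 || _dst->cols == 1) && _src->cols + _src->rows - 1 == _dst->rows + _dst->cols - 1 && (CV_MAT_TYPE(_src->type) == CV_32FC2 || CV_MAT_TYPE(_src->type) == CV_64FC2) && (CV_MAT_TYPE(_dst->type) == CV_32FC2 || CV_MAT_TYPE(_dst->type) == CV_64FC2) in function 'cvUndistortPointsInternal'
```

```bash
python3 - <<'E'
from h import *
t=snap("top"); print(ingots(t)); print("tray",ingots(t,165,258,230,325,18))
s=snap("wrist"); print(wdial(s))
d=snap("side")
cv2.imwrite("pics/f.png",np.hstack([cv2.resize(s["img"],(400,300)),cv2.resize(d["img"],(400,300))]))
E
```

```text
[]
tray [(460, 291, 60, 21, np.float32(90.2)), (518, 290, 61, 21, np.float32(90.1)), (579, 290, 81, 23, np.float32(86.7))]
{'C': ((750.5653686523438, -3.772012710571289), 67.49684143066406), 'green': array([-2.7, -2.6, 19.5, 20. ]), 'needle': np.float64(0.29), 'nspread': array([-1.8,  2.5])}
```

View pics/f.png

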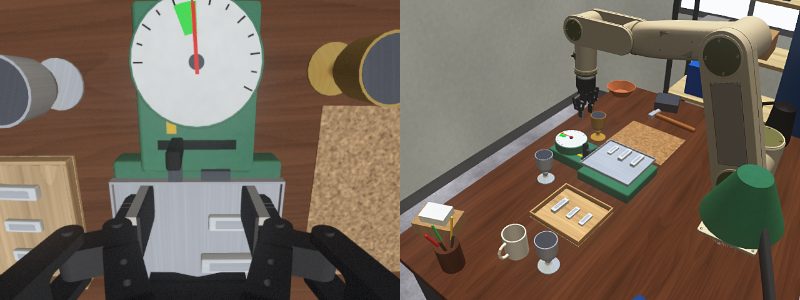

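The tray holds three ingots and the mat is empty. Three ingots lie on the pan, the lock grip is at its stop, and the needle (0.3°) rests about 3° inside the sector (−3° to 20°).

```bash
python3 -c "
from bench import r
print(r.hand_in())"
```

```text
the job is handed in; nothing more can be done
None
```

The job is handed in: I slid the lock to its end stop with the pan empty, laid two full ingots and one half on the pan so the needle rests about 3° inside the green sector's edge, and put the three leftover ingots in the tray; no verdict was returned.

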